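Chuck the rotor head in the bench chuck

ROBOT

A 6-joint arm with a two-finger parallel gripper is mounted at the origin on the work surface. World frame = base frame: x ahead of the robot, y to its left, z up, the work surface at z = 0. Lengths are in mm, angles in rad, forces in N, time in s.
With the tool pointing down it reaches from about 300 to 775 mm from the base axis. Payload 14.6 kg.
Tool frame: the origin (TCP) lies midway between the tips of the shut fingers; the grasp point (between the pads) lies manip.grasp_offset behind it (manip.grasp_offset is the distance from the TCP to the grasp point, in mm); z points along the fingers, y is the direction in which the jaws open and shut (so a half turn about z gives the same grasp; the last joint's range is limited). The gripper opens to 94 mm and grips with 3 to 60 N. Pads are 16 mm wide; open, the fingers measure 119 mm over their backs; the gripper's body (75 mm by 177 mm) begins 78 mm behind the grasp point.
Start: joints at [-1.228, 0.3, 1.521, -0, 1.321, -0.067], TCP at [219.126, -504.453, 205.446] pointing down, gripper open.
Joint ranges: [-3.03, 3.03], [-0.79, 2.21], [0.23, 2.52], [-1.04, 4.18], [0, 3.07], [-2.55, 2.55]. Speed limits (rad/s): [2.22, 2.22, 2.57, 3.14, 3.14, 3.14].

INTERFACE

Orientations are given as [roll, pitch, yaw] about the fixed x, y, z axes, in that order (R = Rz(yaw) Ry(pitch) Rx(roll)).
In Python, from cell import monitor, vision, order, manip gives the robot as it stands.
- The arm moves only by the shell command python3 -m jog 'ROWS' [FORCE]. ROWS is JSON, a list of rows, each a list of 7 numbers: the shift along the tool's x, y, z in cm, then the turn, a rotation vector about the tool's x, y, z in rad, then the opening in per cent of the stroke, from 0 (shut) to 100 (fully open). In form: [[tx, ty, tz, rx, ry, rz, jaw], ...]. A call has 1 to 8 rows; each row shifts and turns the commanded pose from where the row before left it, along the tool's axes as they then stand; what a row does not reach is not made up. A row lasts 1/10 s, in which the tool goes at most 50 mm and 8.59 degrees, less where a joint would pass 70% of its speed; a pose out of reach is approached as far as the arm can. A call is refused whole if a number of a shift passes 5 or a number of a turn 0.15, either way. A call with a gripper value outside its range is refused whole. The fingers move at their own pace and stop on an object; FORCE is the grip in N (left out, the last holds). Time passes only in rows, so rows that do not move let the fingers close. It gives the time, the measured TCP pose, the force and the opening at its end, in the units of the state.
- monitor.read_state(): the state, without advancing time (a new reading comes with each control period).
- vision.camera(name): name is "scene" or "top"; returns a dict with "color" (420x560x3 uint8, blue, green, red), "fx", "fy", "cx", "cy" (pixels), "cam_to_world" (4x4, takes a point from camera to world coordinates). Camera axes: x right, y down, z forward; pixel columns grow to the right and rows downward; lengths in mm; the calibration is good to about 2 mm. A picture is of the moment at which its call begins. There is no depth.
- order.sign_off(): hands the job in, once; it reports no verdict.
The state is a dict: "clock": time; "joints": joint angles; "qd": joint speeds; "effort": joint torques, N m; "eef_pos": TCP position; "eef_rot": TCP orientation; "wrist_force": force on the tool from outside, world axes, zero at the start; "moment": the same for the moment, N m; "finger_gap": finger opening in mm.
Only numpy, scipy, OpenCV 4.12 (cv2) and the standard library are available. Lean on these libraries where they do the work, as an engineer would, in place of code of your own. Each camera call takes 0.05 s, during which the arm holds its last target.

TASK

Pull the drawer of the small bench cabinet out to its stop, take out the rotor head (the one with the plain thick slotted cylinder on top, not the propeller or the toothed disc) and lower it, without dropping it, shank down between the open jaws of the bench chuck until its foot rests on the chuck's floor, and let go. Then swing the lever of the chuck sleeve anticlockwise (seen from above) until the three jaws grip the shank firmly and the head stands upright and stays clamped when you let go of the lever. Finally push the drawer fully shut again, with the other two heads still standing in it, and leave everything else on the bench where it is.

Things in the scene. Friction and masses are not known exactly. Their poses are not given: they have to be found in the camera images.
- cabinet: Fixed ivory bench cabinet, 200 deep (x) x 240 wide (y) x 170 mm high, with one deep drawer. Origin: centre of its underside; its own -x is its front and the direction in which the drawer comes out. Its plain ivory front (12 mm thick, outer face 112 mm in front of the origin) belongs to the drawer. A 13 mm high notebook lies on its top at the back.
- drawer (a joint): How far the drawer is out (m): 0 shut (as at the start), 0.165 at its stop. Slides with about 2 N friction and stays where it is left. The front's top edge is 168 mm above the bench; its inner side and back walls are low (top 66 mm above the bench).
- drawer_block (a point): Top centre of the black block inside the drawer (60 x 195 mm, top 42 mm above the bench; 8 mm before the cabinet's origin when shut; moves with the drawer). Its three 20.5 mm square holes, 65 mm apart in a row across the drawer, hold the three heads upright, in any order, feet 12 mm above the bench. 80 mm or more is free before and behind the row.
- drawer_handle (a point): Middle of the drawer's steel bar handle, which moves with the drawer: level bar, 12 mm thick, 100 mm long across the front (along the cabinet's y), 145 mm above the bench, its axis 45 mm in front of the drawer front (39 mm free behind the bar). Can be pinched from above, fingers before and behind it, not opened wide.
- rotor_head: The loose part to chuck: steel rotor head, 142 mm long, about 0.3 kg. Origin: centre of its foot, z along it towards its top. From the foot: shank 18 mm diameter x 55 mm, collar 34 mm diameter x 12 mm, then a plain cylinder 28 mm diameter x 75 mm with small dark slots near the top (67 to 142 mm above the foot): grip it there.
- propeller_head: Loose head to leave in the drawer: the same shank and collar, thin stem and four pitched blades (50 mm across), 120 mm high. Origin: centre of its foot, z up.
- disc_head: Loose head to leave in the drawer: the same shank and collar, thin stem and a toothed disc 50 mm across, 114 mm high. Origin: centre of its foot, z up.
- chuck: Fixed bench chuck, axis upright, jaws upwards: grey flange 130 mm diameter, steel body 90 mm diameter, 56 mm high, with a bore 32 mm diameter. On top three jaws 120 degrees apart, 29 mm tall, their tops 85 mm above the bench. Origin: centre of its underside, z is the chuck's axis.
- chuck_seat (a point): Centre of the bore's floor, on the chuck's axis, 35 mm above the bench: the foot of the shank rests here, and the collar is then 5 mm above the jaws.
- jaw0: One of the three dark steel jaws. They slide radially together, driven by the sleeve: 5 mm inwards per radian. With the sleeve at 0 their faces stand 15 mm from the axis. (Origin on the chuck's axis, no use for aiming.)
- jaw1: Second jaw, see jaw0.
- jaw2: Third jaw, see jaw0.
- sleeve (a joint): Angle of knurled sleeve and lever (rad): 0 jaws open, growing anticlockwise seen from above; starts at 0 to 0.25. The jaws meet an 18 mm shank at about 1.2; empty it stops at 1.55. Friction 0.35 N m (3 to 6 N at the knob in motion). Once the jaws meet the shank push on with 8 to 12 N, to 1.35 or more, to clamp firmly: on release it springs back a little (not below 1.25) and stays clamped.
- lever_knob (a point): Top centre of the round upright grey plastic knob at the end of the sleeve's lever: 18 mm diameter, top 102 mm above the bench, free for grasping down to the lever bar (bar top 45 mm above the bench), 112 mm from the chuck's axis; moves with the sleeve. The lever points along the chuck's own x axis turned by -0.7 rad plus the sleeve angle.
- beaker: Glass beaker, 72 mm diameter, 90 mm high; bystander. Origin: centre of underside.
- wash_bottle: White plastic bottle with a cap, 64 mm diameter, 150 mm high; bystander. Origin: centre of underside.
- mouse: Black computer mouse 100 x 60 x 32 mm; bystander. Origin: centre of underside.
- tissue_box: Cardboard tissue box 120 x 220 x 80 mm; bystander. Origin: centre of underside.
- tube_rack: Clear rack with test tubes 70 x 220 mm, 118 mm high; bystander. Origin: centre of underside.
- pipette_box: Grey and white pipette-tip box 120 x 85 x 50 mm; bystander. Origin: centre of underside.
There are look-alikes about, which are no part of the job. Leave any pink or red look-alike of the chuck alone.

How it is judged:
By the outcome, as a careful person would: the job done as asked, in the order asked, and still so for the second after the job is handed in, with the robot touching nothing.
It also fails if it takes over 70 s, if anything falls off the work surface, if the arm or the gripper's body presses on something with over 40 N, if the wrist force passes 120 N, or if a joint passes its speed limit or range.

## Working session

There is one attempt and no reset: what is moved stays moved. The work goes in short steps, Python scripts to look and compute and a shell command to move; the robot and the scene stay as the last step left them, time stands still between calls to the robot, and variables do not carry over. Pictures are saved under pics/ and viewed, and the job is handed in when it is done.

```bash
ls; mkdir -p pics; python3 - <<'E'
from cell import monitor, vision, order, manip
import cv2
print(monitor.read_state()); print(manip.grasp_offset)
for n in("scene","top"):
    c=vision.camera(n); cv2.imwrite(f"pics/{n}0.png",c["color"]); print(n,c["fx"],c["fy"],c["cx"],c["cy"],c["cam_to_world"])
E
```

```text
pics
{'clock': 0.0, 'joints': array([-1.22760012e+00,  3.00488377e-01,  1.52160778e+00,  2.97916042e-05,
        1.32068657e+00, -6.65773247e-02]), 'qd': array([ 1.51044309e-03, -8.74160857e-04,  2.12146043e-04, -4.87044181e-05,
        1.98044117e-04,  3.99143056e-04]), 'effort': array([ 1.40397956e-04, -5.31810915e+01, -3.52736056e+01,  7.07768463e-02,
        2.42942985e-02, -9.88931151e-05]), 'eef_pos': array([ 219.04557925, -504.2038417 ,  204.86555603]), 'eef_rot': array([-3.14040713e+00, -1.07965929e-04,  4.09766073e-01]), 'wrist_force': array([ 0.32414339,  0.2500148 , -0.3244191 ]), 'moment': array([0.05382907, 0.03106104, 0.00110865]), 'finger_gap': 94.18680385634093}
18.8
scene 385.75098298948694 385.75098298948694 285.1070796518261 209.91627771468097 [[ 5.03851396e-01  8.19664127e-01 -2.72551809e-01  9.14686807e+02]
 [ 8.63785918e-01 -4.79120829e-01  1.55939471e-01 -3.04506212e+02]
 [-2.76725828e-03 -3.13996735e-01 -9.49420030e-01  1.44251578e+03]
 [ 0.00000000e+00  0.00000000e+00  0.00000000e+00  1.00000000e+00]]
top 409.54415591218196 409.54415591218196 278.96127261477 204.9528710735297 [[-2.69364061e-02 -9.92707649e-01  1.17498740e-01  3.41828211e+02]
 [-9.99412552e-01  2.92351818e-02  1.78845004e-02 -1.02889755e+02]
 [-2.11891773e-02 -1.16947972e-01 -9.92911975e-01  1.69894972e+03]
 [ 0.00000000e+00  0.00000000e+00  0.00000000e+00  1.00000000e+00]]
```

View pics/scene0.png

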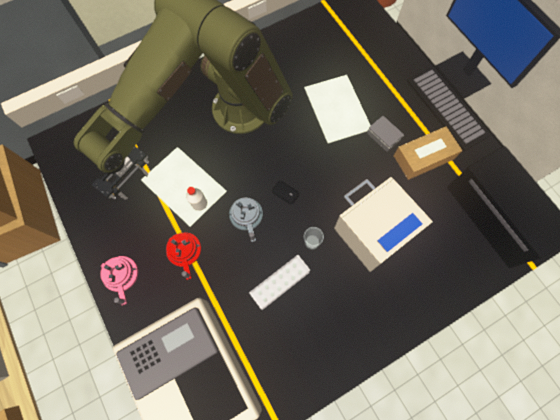

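View pics/top0.png

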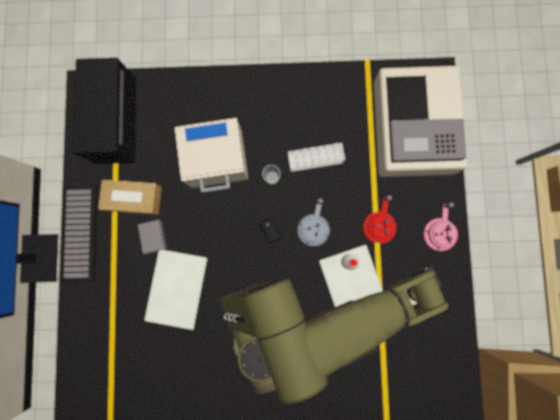

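The scene view shows the ivory cabinet at (383,223) with its bar handle at (360,190). Three chucks are in view: grey at (246,212), red at (183,250) and pink at (119,272). In the top view they are at (314,229), (380,226) and (441,233). The grey one fits the description, and the red and pink are look-alikes. I'll enlarge to confirm.

```bash
cat > h.py <<'E'
import numpy as np, cv2
from cell import monitor, vision, order, manip
def cast(c,uv,z):
    d=np.array([(uv[0]-c["cx"])/c["fx"],(uv[1]-c["cy"])/c["fy"],1.]); T=np.array(c["cam_to_world"])
    d=T[:3,:3]@d; o=T[:3,3]; return o+d*(z-o[2])/d[2]
def proj(c,p):
    T=np.array(c["cam_to_world"]); q=T[:3,:3].T@(np.array(p,float)-T[:3,3])
    return np.array([c["fx"]*q[0]/q[2]+c["cx"],c["fy"]*q[1]/q[2]+c["cy"]])
def tri(cs,uvs):
    A=np.zeros((3,3));b=np.zeros(3)
    for c,uv in zip(cs,uvs):
        T=np.array(c["cam_to_world"]);d=T[:3,:3]@np.array([(uv[0]-c["cx"])/c["fx"],(uv[1]-c["cy"])/c["fy"],1.]);d/=np.linalg.norm(d)
        P=np.eye(3)-np.outer(d,d);A+=P;b+=P@T[:3,3]
    return np.linalg.solve(A,b)
def crop(c,x0,y0,w,h,name,s=6):
    im=c["color"][y0:y0+h,x0:x0+w]; im=cv2.resize(im,None,fx=s,fy=s,interpolation=cv2.INTER_CUBIC)
    for x in range((x0+9)//10*10,x0+w,10):
        cv2.line(im,((x-x0)*s+s//2,0),((x-x0)*s+s//2,6),(0,255,255),1); cv2.putText(im,str(x),((x-x0)*s-8,18),0,.35,(0,255,255),1)
    for y in range((y0+9)//10*10,y0+h,10):
        cv2.line(im,(0,(y-y0)*s+s//2),(6,(y-y0)*s+s//2),(0,255,255),1); cv2.putText(im,str(y),(8,(y-y0)*s+s//2+4),0,.35,(0,255,255),1)
    cv2.imwrite("pics/"+name,im); 
E
python3 - <<'E'
from h import *
s=vision.camera("scene");t=vision.camera("top")
np.save("s0.npy",s,allow_pickle=True);np.save("t0.npy",t,allow_pickle=True)
crop(s,215,170,130,90,"c1.png"); crop(s,325,165,120,110,"c2.png",5)
crop(t,285,190,60,65,"c3.png",8); crop(t,165,110,90,90,"c4.png",6)
a=np.hstack([cv2.copyMakeBorder(cv2.imread("pics/"+f),0,max(0,560-cv2.imread("pics/"+f).shape[0]),0,0,cv2.BORDER_CONSTANT) for f in()]) if 0 else 0
E
```

```text
(no output)
```

View pics/c1.png

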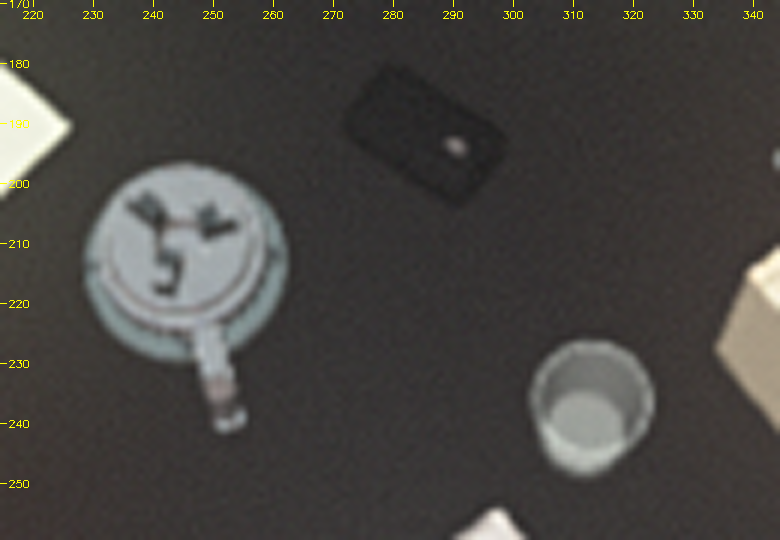

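View pics/c2.png

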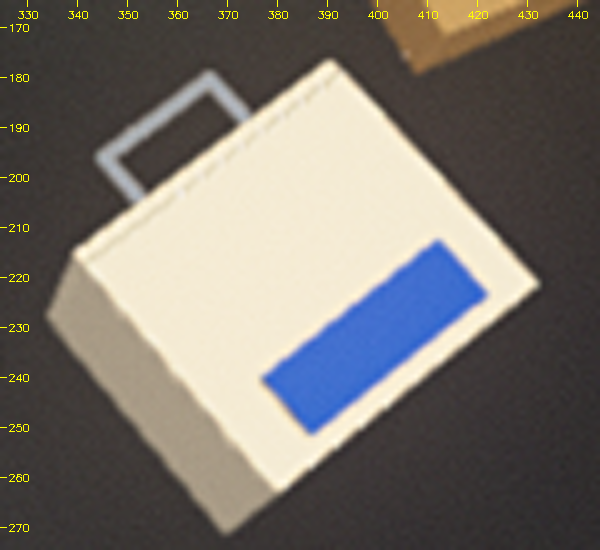

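View pics/c3.png

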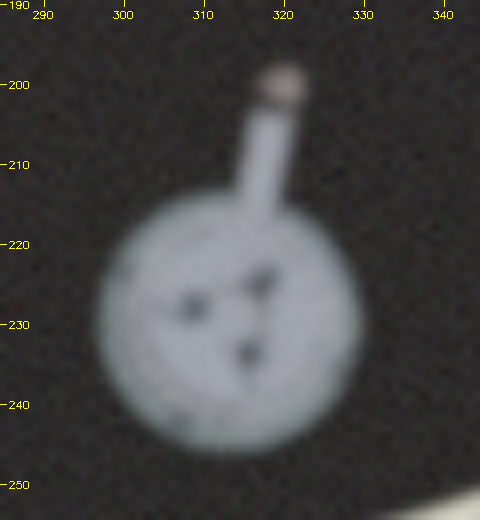

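View pics/c4.png

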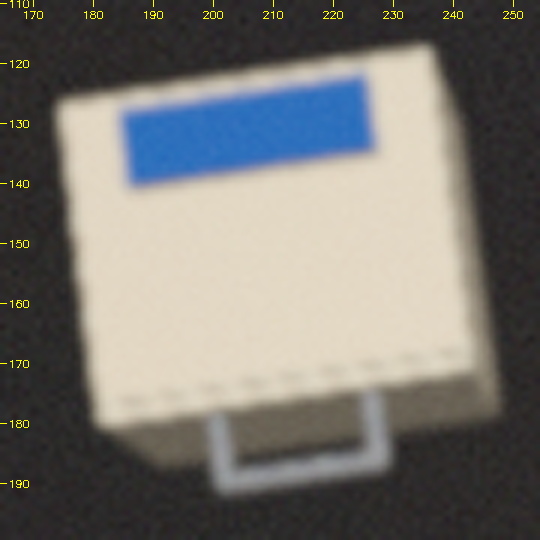

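```bash
python3 - <<'E'
from h import *
s=np.load("s0.npy",allow_pickle=True).item();t=np.load("t0.npy",allow_pickle=True).item()
# cabinet corners from ivory mask
for n,c,roi in(("s",s,(325,165,120,110)),("t",t,(165,110,90,90))):
    x,y,w,h=roi; im=c["color"][y:y+h,x:x+w].astype(int)
    m=((im[...,2]>185)&(im[...,2]>im[...,0]+8)|((im[...,0]>im[...,2]+60))).astype(np.uint8)
    m=cv2.morphologyEx(m,cv2.MORPH_CLOSE,np.ones((3,3)));m=cv2.morphologyEx(m,cv2.MORPH_OPEN,np.ones((3,3)))
    k=max(cv2.findContours(m,0,2)[0],key=cv2.contourArea)
    r=cv2.approxPolyDP(k,4,True)[:,0]+[x,y]; print(n,r.tolist())
    for p in r: print(cast(c,p,169).round(1))
    # blue notebook
    mb=((im[...,0]>im[...,2]+60)).astype(np.uint8); k=max(cv2.findContours(mb,0,2)[0],key=cv2.contourArea); rr=cv2.minAreaRect(k); print("blue",rr,[cast(c,p+[x,y],183).round(1) for p in cv2.boxPoints(rr)])
# handle ends
for a,b in(((344.5,196),(201.5,190.5)),((366.5,179),(229,187.5))):
    print("handle tri",tri([s,t],[a,b]).round(1),cast(s,a,145).round(1),cast(t,b,145).round(1))
# flange/chuck masks
for n,c,roi in(("s",s,(222,190,50,52)),("t",t,(290,208,50,42))):
    x,y,w,h=roi; im=c["color"][y:y+h,x:x+w].astype(int)
    m=(im.sum(2)>250).astype(np.uint8); m=cv2.morphologyEx(m,cv2.MORPH_CLOSE,np.ones((5,5)));m=cv2.morphologyEx(m,cv2.MORPH_OPEN,cv2.getStructuringElement(2,(15,15)))
    k=max(cv2.findContours(m,0,1)[0],key=cv2.contourArea); e=cv2.fitEllipse(cv2.convexHull(k)); print(n,e)
    ctr=np.array(e[0])+[x,y]; print(ctr,[cast(c,ctr,z).round(1) for z in(0,10,20)])
print("jaw apex/center", tri([s,t],[(245.5,209),(314,229)]))
print("knob", tri([s,t],[(250.3,234),(320.2,199.8)]), cast(t,(320.2,199.8),102),cast(s,(250.5,234.5),102))
E
```

```text
s [[392, 178], [341, 214], [379, 262], [431, 222]]
[638.1 294.8 169. ]
[659.7  64.3 169. ]
[864.3  82.4 169. ]
[840.  315.6 169. ]
blue ((74.46341705322266, 66.82926940917969), (14.992681503295898, 44.97804260253906), 51.34019088745117) [array([800.6, 115.3, 183. ]), array([779.6, 275.5, 183. ]), array([829.6, 278.1, 183. ]), array([849.2, 119.4, 183. ])]
t [[235, 119], [176, 128], [182, 179], [243, 170]]
[862.4  85.6 169. ]
[834.3 314.8 169. ]
[633.3 291.3 169. ]
[660.9  58.  169. ]
blue ((40.67051315307617, 21.358381271362305), (11.708403587341309, 40.59926986694336), 81.25383758544922) [array([826. , 277.4, 183. ]), array([845.2, 123.1, 183. ]), array([799.4, 116.8, 183. ]), array([780.3, 270.6, 183. ])]
handle tri [591.4 196.6  49.6] [604.2 118.8 145. ] [590.6 222.  145. ]
handle tri [601.4 133.5 273.3] [589.3 223.8 145. ] [599.  115.6 145. ]
s ((23.438800811767578, 23.389728546142578), (32.995094299316406, 33.544490814208984), 94.38717651367188)
[245.43880081 213.38972855] [array([ 434.4, -209.3,    0. ]), array([ 437.7, -210. ,   10. ]), array([ 441. , -210.7,   20. ])]
t ((23.223037719726562, 21.391998291015625), (31.997066497802734, 32.48332595825195), 164.858642578125)
[313.22303772 229.39199829] [array([ 436.8, -211.4,    0. ]), array([ 436.3, -210.8,   10. ]), array([ 435.7, -210.1,   20. ])]
jaw apex/center [ 436.33177816 -207.74729098   55.32250534]
knob [ 546.00557065 -237.21198013  103.00372316] [ 546.39708992 -236.48411277  102.        ] [ 547.43906868 -238.23710438  102.        ]
```

```bash
cat >> h.py <<'E'
def need(x,y,z,yaw=None):
    from scipy.spatial.transform import Rotation as R
    st=monitor.read_state(); M=R.from_euler("xyz",st["eef_rot"]).as_matrix()
    d=M.T@(np.array([x,y,z])-st["eef_pos"])/10
    yw=np.arctan2(M[1,0],M[0,0]); print("shift cm",d.round(2),"rz",None if yaw is None else round(-(((yaw-yw)+np.pi)%(2*np.pi)-np.pi),3),"tilt xy",(M.T@[0,0,-1]).round(4))
    if yaw is not None: 
        c,s=np.cos(yaw),np.sin(yaw); M2=np.array([[c,s,0],[s,-c,0],[0,0,-1.]]); print("shift after turn",(M2.T@(np.array([x,y,z])-st["eef_pos"])/10).round(2))
    print("t",round(float(st["clock"]),2),"pos",st["eef_pos"].round(1),"yaw",round(float(yw),3),"F",st["wrist_force"].round(1),"gap",round(float(st["finger_gap"]),1),"j",st["joints"].round(2))
E
python3 -c "
from h import *
need(598,171,230,1.68)"
```

```text
shift cm [ 61.66 -46.85  -2.46] rz -1.27 tilt xy [-0.e+00  7.e-04  1.e+00]
shift after turn [63.   45.03 -2.49]
t 0.2 pos [ 219.1 -504.3  205.1] yaw 0.41 F [-0.  -0.6 -0.2] gap 94.3 j [-1.23  0.3   1.52 -0.    1.32 -0.07]
```

```bash
python3 -m jog '[[3.2,-2.4,-0.6,0,0,0,60],[3.7,-2.8,-0.6,0,0,0,38],[3.7,-2.8,-0.6,0,0,0,38],[3.7,-2.8,-0.6,0,0,0,38],[3.7,-2.8,0,0,0,0,38],[3.7,-2.8,0,0,0,0,38],[3.7,-2.8,0,0,0,0,38],[3.7,-2.8,0,0,0,0,38]]'
python3 -m jog '[[3.7,-2.8,0,0,0,0,38],[3.7,-2.8,0,0,0,0,38],[3.7,-2.8,0,0,0,0,38],[3.7,-2.8,0,0,0,0,38],[3.7,-2.8,0,0,0,0,38],[3.7,-2.8,0,0,0,0,38],[3.7,-2.8,0,0,0,0,38],[3.7,-2.8,0,0,0,0,38]]'
python3 -c "
from h import *
need(598,171,230,1.68)"
```

```text
clock: 1.0
eef_pos: [398.9, -184.9, 229.6]
eef_rot: [3.141, -0.0, 0.41]
wrist_force: [0.8, -0.5, 0.4]
finger_gap: 36.3
clock: 1.8
eef_pos: [581.2, 138.6, 229.3]
eef_rot: [-3.142, 0.0, 0.41]
wrist_force: [0.3, 0.1, 1.0]
finger_gap: 35.7
shift cm [ 2.83 -2.3  -0.07] rz -1.27 tilt xy [1.e-04 0.e+00 1.e+00]
shift after turn [ 3.04  2.02 -0.07]
t 1.8 pos [581.2 138.6 229.3] yaw 0.41 F [0.3 0.1 1. ] gap 35.7 j [ 0.17  0.39  1.34 -0.    1.41  1.33]
```

```bash
python3 -m jog '[[2.8,-2.3,0,0,0,-0.14,38],[0,0,0,0,0,-0.145,38],[0,0,0,0,0,-0.145,38],[0,0,0,0,0,-0.145,38],[0,0,0,0,0,-0.145,38],[0,0,0,0,0,-0.145,38],[0,0,0,0,0,-0.145,38],[0,0,0,0,0,-0.145,38]]'
python3 -m jog '[[0,0,0,0,0,-0.115,38]]'
python3 - <<'E'
from h import *
need(598,171,140,1.68)
s=vision.camera("scene");t=vision.camera("top")
a=cv2.imwrite; crop(s,320,150,110,90,"d1.png",5);crop(t,175,140,90,90,"d2.png",5)
cv2.imwrite("pics/d.png",np.hstack([cv2.imread("pics/d1.png")[:450,:400],cv2.imread("pics/d2.png")[:,:400]]))
E
```

```text
clock: 2.6
eef_pos: [597.1, 168.9, 229.2]
eef_rot: [-3.141, 0.0, 1.571]
wrist_force: [-0.8, -0.3, 0.2]
finger_gap: 35.1
clock: 2.7
eef_pos: [597.1, 168.9, 229.2]
eef_rot: [-3.141, 0.0, 1.686]
wrist_force: [-0.5, 0.1, -0.5]
finger_gap: 35.7
shift cm [0.2  0.12 8.92] rz 0.006 tilt xy [1.e-04 5.e-04 1.e+00]
shift after turn [0.2  0.12 8.92]
t 2.7 pos [597.1 168.9 229.2] yaw 1.686 F [-0.5  0.1 -0.5] gap 35.7 j [ 0.22  0.44  1.27 -0.    1.43  0.1 ]
```

View pics/d.png

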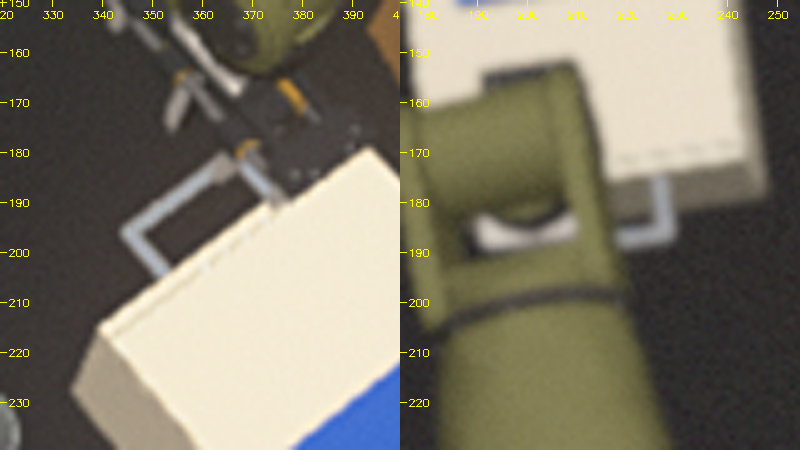

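The scene crop shows the fingers about to straddle the bar, with the tip near (368,178) still 100 mm above it. The bar's far end is at (345,196). Descending.

```bash
python3 -m jog '[[0.1,0.1,3.5,0,0,0,38],[0,0,3.5,0,0,0,38],[0,0,1.5,0,0,0,38],[0,0,1.5,0,0,0,38]]'
python3 -m jog '[[0,0,0,0,0,0,5],[0,0,0,0,0,0,5],[0,0,0,0,0,0,5],[0,0,0,0,0,0,5],[0,0,0,0,0,0,5]]' 25
python3 -c "
from h import *
need(598,171,128,1.68)"
```

```text
clock: 3.2
eef_pos: [598.1, 170.0, 129.0]
eef_rot: [-3.142, -0.0, 1.678]
wrist_force: [0.1, 0.3, 0.4]
finger_gap: 35.7
clock: 3.7
eef_pos: [597.8, 170.1, 130.8]
eef_rot: [-3.142, -0.0, 1.68]
wrist_force: [-6.7, -0.6, 5.2]
finger_gap: 11.4
shift cm [0.09 0.03 0.28] rz -0.0 tilt xy [-1.e-04  1.e-04  1.e+00]
shift after turn [0.09 0.03 0.28]
t 3.7 pos [597.8 170.1 130.8] yaw 1.68 F [-6.7 -0.6  5.2] gap 11.4 j [0.22 0.52 1.39 0.   1.23 0.11]
```

```bash
python3 -m jog '[[0,-0.5,0,0,0,0,5],[0,-1.5,0,0,0,0,5],[0,-2.5,0,0,0,0,5],[0,-2.5,0,0,0,0,5],[0,-2.5,0,0,0,0,5],[0,-2.5,0,0,0,0,5],[0,-2,0,0,0,0,5],[0,-1,0,0,0,0,5]]'
python3 -m jog '[[0,-0.5,0,0,0,0,5],[0,-0.3,0,0,0,0,5],[0,0,0,0,0,0,5]]'
python3 -c "
from h import *
need(597.8,170.1,130.8,1.68)"
```

```text
clock: 4.5
eef_pos: [448.6, 152.0, 130.8]
eef_rot: [3.139, 0.003, 1.68]
wrist_force: [3.9, -15.7, 5.5]
finger_gap: 11.2
clock: 4.8
eef_pos: [441.4, 151.2, 130.7]
eef_rot: [3.139, 0.003, 1.68]
wrist_force: [-0.2, -16.5, 9.8]
finger_gap: 11.0
shift cm [ 0.18 15.75  0.03] rz -0.0 tilt xy [ 0.0031 -0.0024  1.    ]
shift after turn [ 1.800e-01  1.575e+01 -1.000e-02]
t 4.8 pos [441.4 151.2 130.7] yaw 1.68 F [ -0.2 -16.5   9.8] gap 11.0 j [ 0.25  0.2   1.84 -0.    1.11  0.15]
```

```bash
python3 -m jog '[[-0.2,-0.3,0,0,0,0,5],[0,-0.3,0,0,0,0,5],[0,-0.2,0,0,0,0,5],[0,0,0,0,0,0,5]]'
python3 -c "
from h import *
need(597.8,170.1,130.8,1.68)"
```

```text
clock: 5.2
eef_pos: [434.0, 150.1, 130.7]
eef_rot: [3.138, -0.0, 1.68]
wrist_force: [2.3, -0.8, 7.9]
finger_gap: 11.1
shift cm [ 0.21 16.51  0.05] rz -0.0 tilt xy [-2.0e-04 -3.6e-03  1.0e+00]
shift after turn [ 2.100e-01  1.651e+01 -1.000e-02]
t 5.2 pos [434.  150.1 130.7] yaw 1.68 F [ 2.3 -0.8  7.9] gap 11.1 j [ 0.25  0.18  1.86 -0.    1.1   0.14]
```

```bash
python3 -m jog '[[0,-0.2,0,0,0,0,5],[0,-0.1,0,0,0,0,5],[0,0,0,0,0,0,5]]'
python3 -c "
from h import *
need(597.8,170.1,130.8,1.68)"
```

```text
clock: 5.5
eef_pos: [433.9, 150.1, 130.8]
eef_rot: [3.131, -0.001, 1.68]
wrist_force: [27.8, 2.1, -11.6]
finger_gap: 11.1
shift cm [ 0.21 16.51  0.18] rz -0.0 tilt xy [-6.000e-04 -1.080e-02  9.999e-01]
shift after turn [ 0.21 16.51  0.  ]
t 5.5 pos [433.9 150.1 130.8] yaw 1.68 F [ 27.8   2.1 -11.6] gap 11.1 j [ 0.25  0.17  1.86 -0.    1.09  0.15]
```

```bash
python3 -m jog '[[0,0.25,0,0,0,0,5],[0,0,0,0,0,0,38],[0,0,0,0,0,0,38],[0,0,0,0,0,0,38],[0,0,-2,0,0,0,38],[0,0,-4,0,0,0,38],[0,0,-4,0,0,0,38],[-4,0,-2,0,0,0,38]]'
python3 -m jog '[[-4.5,0,0,0,0,0,60],[-4.5,0,0,0,0,0,60],[-4.5,0,0,0,0,0,60],[-4.5,0,0,0,0,0,60],[-4.5,0,0,0,0,0,60]]'
python3 - <<'E'
from h import *
need(434,150,250,1.69)
s=vision.camera("scene");t=vision.camera("top")
np.save("s1.npy",s,allow_pickle=True);np.save("t1.npy",t,allow_pickle=True)
crop(s,295,140,130,110,"e1.png",6);crop(t,170,140,90,100,"e2.png",6)
for d in(-65,0,65):
  p=np.array([582-.121*d,168+.993*d]); print([proj(c,[*p,z]).round(1).tolist() for c in(s,t) for z in(42,130)])
E
```

```text
clock: 6.3
eef_pos: [437.3, 112.0, 252.5]
eef_rot: [3.138, -0.001, 1.684]
wrist_force: [0.8, -0.9, -0.2]
finger_gap: 35.3
clock: 6.8
eef_pos: [461.2, -115.3, 249.5]
eef_rot: [3.142, -0.0, 1.68]
wrist_force: [0.9, 0.2, -0.8]
finger_gap: 56.3
shift cm [26.67  0.18 -0.05] rz -0.01 tilt xy [-1.e-04 -1.e-04  1.e+00]
shift after turn [26.66  0.45 -0.05]
t 6.8 pos [ 461.2 -115.3  249.5] yaw 1.68 F [ 0.9  0.2 -0.8] gap 56.3 j [-0.32  0.1   1.66  0.    1.38 -0.43]
[[335.2, 204.2], [338.2, 196.2], [235.6, 193.6], [232.7, 190.4]]
[[348.2, 194.6], [351.9, 186.1], [219.9, 196.0], [216.2, 192.8]]
[[361.0, 185.2], [365.3, 176.2], [204.2, 198.4], [199.6, 195.3]]
```

View pics/e1.png

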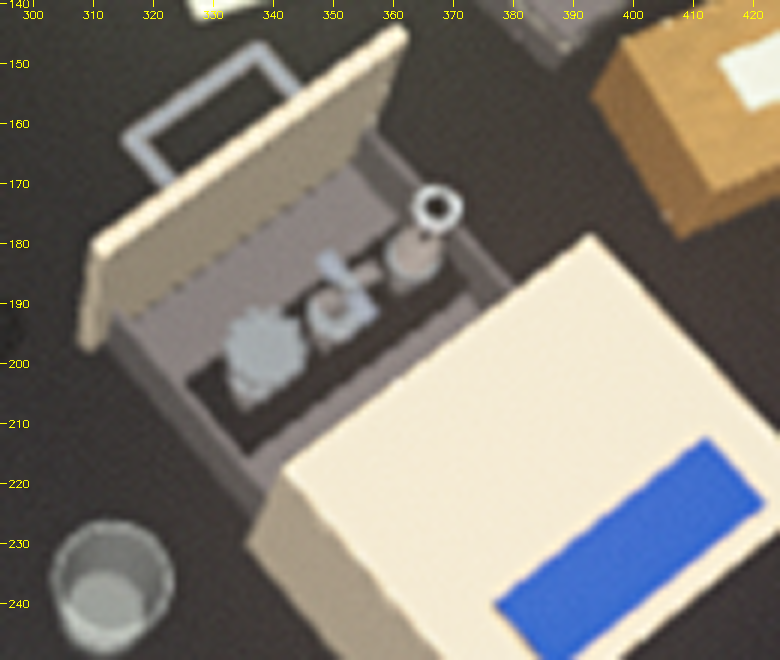

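View pics/e2.png

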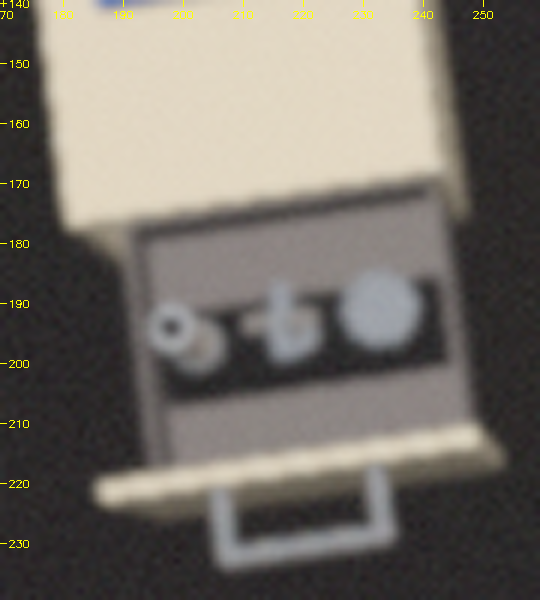

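The three candidates, scene / top pixels:
- Tall thick cylinder: (367,174) / (198,194)
- Four-blade propeller: (347,190) / (217,194)
- Toothed disc: (264,198)→(339,197) / (233,191)

The thick cylinder with the round end face fits "plain thick slotted cylinder". It stands tallest, at the +y end. The enlarged crops above confirm it. Measuring it now.

```bash
python3 - <<'E'
from h import *
s=np.load("s1.npy",allow_pickle=True).item();t=np.load("t1.npy",allow_pickle=True).item()
for n,c,(x,y,w,h),th in(("s",s,(360,167,16,14),165),("t",t,(190,186,16,15),140)):
    im=c["color"][y:y+h,x:x+w].astype(int); g=cv2.cvtColor(im.astype(np.uint8),6)
    print(n);print(g)
for a,b in (((367.2,174),(198,194)),):
    print(tri([s,t],[a,b]).round(1),cast(s,a,154).round(1),cast(t,b,154).round(1))
E
```

```text
s
[[112 125 110  79  61  63  67  63  64  65  66  62  64  66  62  66]
 [ 98 112 125 107  73  61  59  63  65  66  65  62  65  64  67  64]
 [ 93  98 113 123 101  69  58  58  61  56  63  62  67  64  64  63]
 [ 93  92  96 110 118  99  87  92  80  67  61  59  62  63  63  67]
 [ 91  92  87  94 118 167 201 190 162 138  91  61  59  62  66  66]
 [ 92  90  90 101 158 207 192 161 144 173 177 112  63  62  66  62]
 [ 93  90  89 110 173 185 101  64  72 141 210 188  77  62  65  66]
 [101  90  90 131 181 162  63  40  50  98 192 211  84  59  63  64]
 [120  99  88 116 184 193 109  61  60 120 191 183  76  62  63  65]
 [128 101  88 100 160 221 190 148 136 181 200 133  65  61  66  64]
 [104  86  96 105 142 190 203 206 201 189 160 101  75  64  64  67]
 [ 73  92 127 141 144 132 141 180 169 127 105 112 106  74  64  65]
 [ 93 132 153 158 145  98 113 142 108  78  91 111 122 102  71  63]
 [130 147 159 161 157 141 152 155 121  90  91  96 116 125 101  65]]
t
[[ 74 100 104  95  97 116 131 131 135 134 132 136 135 136 133 137]
 [ 70  93 106  98  98 115 128 133 133 134 133 135 135 133 137 134]
 [ 70  92 104  99  96 1
[... 208 characters left out ...]
160 162 159 155 141 123 111 105 102]
 [ 52  80 102 102 108 132 144 151 153 154 158 151 127 104  93  84]
 [ 51  76 101 109 121 137 140 123 112 127 150 159 144 124 112  91]
 [ 51  72  95 109 122 142 136 105  83 105 141 161 152 140 134 118]
 [ 44  70  97 110 126 145 146 125 104 119 148 159 149 142 139 134]
 [ 48  66  94 107 118 140 156 148 144 150 155 155 140 136 140 141]
 [ 46  65  85 100 110 126 144 154 157 159 155 139 127 132 140 141]
 [ 47  57  84 101 100  98 114 125 137 140 130 122 116 126 135 138]
 [ 44  55  79  96 100  90  85  87  99 108 111 115 116 123 131 128]
 [ 47  50  74 100 102  84  69  61  69  87 107 114 121 124 120 109]]
[576.2 233.9 152.7] [576.5 233.4 154. ] [576.  233.6 154. ]
```

```bash
python3 -m jog '[[3,0.7,0,0,0,-0.01,62],[4.3,0.9,0,0,0,0,62],[4.3,0.9,0,0,0,0,62],[4.3,0.9,0,0,0,0,62],[4.3,0.9,0,0,0,0,62],[4.3,0.9,0,0,0,0,62],[4.3,0.9,0,0,0,0,62],[4.3,0.9,0,0,0,0,62]]'
python3 -c "
from h import *
need(576.3,233.6,105,1.69)"
```

```text
clock: 7.7
eef_pos: [491.3, 225.8, 249.4]
eef_rot: [-3.141, -0.0, 1.69]
wrist_force: [-0.0, 0.3, 0.0]
finger_gap: 58.3
shift cm [-0.24  8.53 14.44] rz 0.0 tilt xy [-0.e+00  1.e-04  1.e+00]
shift after turn [-0.24  8.53 14.44]
t 7.7 pos [491.3 225.8 249.4] yaw 1.69 F [-0.   0.3  0. ] gap 58.3 j [0.36 0.25 1.48 0.   1.41 0.24]
```

```bash
python3 -m jog '[[-0.2,4.2,0,0,0,0,62],[0,4.3,0,0,0,0,62],[0,0,0,0,0,0,62],[0,0,4,0,0,0,62],[0,0,4,0,0,0,62],[0,0,3.5,0,0,0,62],[0,0,1.5,0,0,0,62],[0,0,1.4,0,0,0,62]]'
python3 -c "
from h import *
need(576.3,233.6,105,1.69)"
```

```text
clock: 8.5
eef_pos: [576.4, 231.9, 105.3]
eef_rot: [3.141, -0.0, 1.69]
wrist_force: [0.3, 0.1, 0.1]
finger_gap: 58.3
shift cm [0.17 0.01 0.03] rz 0.0 tilt xy [-1.e-04 -1.e-04  1.e+00]
shift after turn [0.17 0.01 0.03]
t 8.5 pos [576.4 231.9 105.3] yaw 1.69 F [0.3 0.1 0.1] gap 58.3 j [0.32 0.55 1.41 0.   1.18 0.2 ]
```

```bash
python3 -m jog '[[0.17,0,0,0,0,0,62],[0,0,0,0,0,0,5],[0,0,0,0,0,0,5],[0,0,0,0,0,0,5],[0,0,0,0,0,0,5],[0,0,0,0,0,0,5]]' 30
python3 - <<'E'
from h import *
need(576.3,233.6,105,1.69)
s=vision.camera("scene");t=vision.camera("top")
crop(s,310,140,100,90,"f1.png",7)
E
```

```text
clock: 9.1
eef_pos: [576.6, 233.2, 105.9]
eef_rot: [3.141, -0.0, 1.69]
wrist_force: [-2.1, -0.4, 3.4]
finger_gap: 27.6
shift cm [ 0.04 -0.02  0.09] rz -0.0 tilt xy [-2.e-04 -4.e-04  1.e+00]
shift after turn [ 0.04 -0.02  0.09]
t 9.1 pos [576.6 233.2 105.9] yaw 1.69 F [-2.1 -0.4  3.4] gap 27.6 j [0.33 0.55 1.41 0.   1.18 0.21]
```

View pics/f1.png

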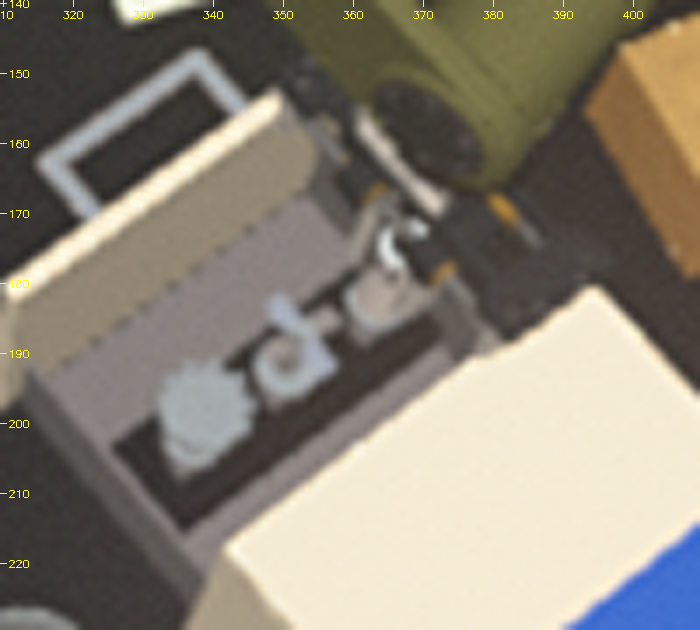

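The scene crop shows the fingers closed on the cylinder at (367,174), and the gap of 27.6 mm matches its 28 mm diameter. Lifting.

```bash
python3 -m jog '[[0,0,-0.5,0,0,0,5],[0,0,-1,0,0,0,5],[0,0,-2,0,0,0,5],[0,0,-3,0,0,0,5],[0,0,-3,0,0,0,5],[0,0,-3,0,0,0,5],[0,0,-3,0,0,0,5],[0,0,-3,0,0,0,5]]'
python3 -c "
from h import *
need(436.7,-210.4,290,1.69)"
```

```text
clock: 10.0
eef_pos: [576.2, 233.1, 292.2]
eef_rot: [3.142, 0.0, 1.69]
wrist_force: [0.3, -0.3, -3.7]
finger_gap: 27.4
shift cm [-42.38 -19.12   0.22] rz -0.0 tilt xy [ 0.e+00 -1.e-04  1.e+00]
shift after turn [-42.37 -19.13   0.22]
t 10.0 pos [576.2 233.1 292.2] yaw 1.69 F [ 0.3 -0.3 -3.7] gap 27.4 j [ 0.33  0.42  1.16 -0.    1.56  0.21]
```

```bash
python3 -m jog '[[-1.2,-0.5,0,0,0,0,5],[-2.5,-1.1,0,0,0,0,5],[-3.3,-1.5,0,0,0,0,5],[-3.3,-1.5,0,0,0,0,5],[-3.3,-1.5,0,0,0,0,5],[-3.3,-1.5,0,0,0,0,5],[-3.3,-1.5,0,0,0,0,5],[-3.3,-1.5,0,0,0,0,5]]'
python3 -m jog '[[-3.3,-1.5,0,0,0,0,5],[-3.3,-1.5,0,0,0,0,5],[-3.3,-1.5,0,0,0,0,5],[-3.3,-1.5,0,0,0,0,5],[-3,-1.4,0,0,0,0,5],[-1.5,-0.6,0,0,0,0,5],[-0.8,-0.3,0,0,0,0,5],[0,0,0,0,0,0,5]]'
python3 -c "
from h import *
need(436.7,-210.4,290,1.69)"
```

```text
clock: 10.8
eef_pos: [497.6, -14.5, 289.0]
eef_rot: [-3.14, -0.0, 1.69]
wrist_force: [0.4, -0.2, -3.8]
finger_gap: 27.7
clock: 11.6
eef_pos: [438.0, -206.8, 289.6]
eef_rot: [-3.141, -0.001, 1.688]
wrist_force: [0.7, 0.3, -3.4]
finger_gap: 27.5
shift cm [-0.34 -0.17 -0.04] rz -0.002 tilt xy [-6.e-04  1.e-03  1.e+00]
shift after turn [-0.34 -0.17 -0.04]
t 11.6 pos [ 438.  -206.8  289.6] yaw 1.688 F [ 0.7  0.3 -3.4] gap 27.5 j [-0.52  0.1   1.57 -0.    1.48 -0.63]
```

```bash
python3 -m jog '[[-0.35,-0.15,1,0,0,0,5],[0,0,3,0,0,0,5],[0,0,3,0,0,0,5],[0,0,2,0,0,0,5],[0,0,0.5,0,0,0,5],[0,0,0,0,0,0,5]]'
python3 - <<'E'
from h import *
need(437,-210.5,190,1.69)
s=vision.camera("scene");t=vision.camera("top")
crop(s,205,165,90,80,"g1.png",8)
E
```

```text
clock: 12.2
eef_pos: [437.6, -209.3, 195.0]
eef_rot: [-3.141, -0.001, 1.691]
wrist_force: [-0.0, 0.1, -2.9]
finger_gap: 27.6
shift cm [-0.11 -0.07  0.5 ] rz 0.001 tilt xy [-7.e-04  9.e-04  1.e+00]
shift after turn [-0.11 -0.07  0.5 ]
t 12.2 pos [ 437.6 -209.3  195. ] yaw 1.691 F [-0.   0.1 -2.9] gap 27.6 j [-0.52  0.17  1.71  0.    1.27 -0.64]
```

View pics/g1.png

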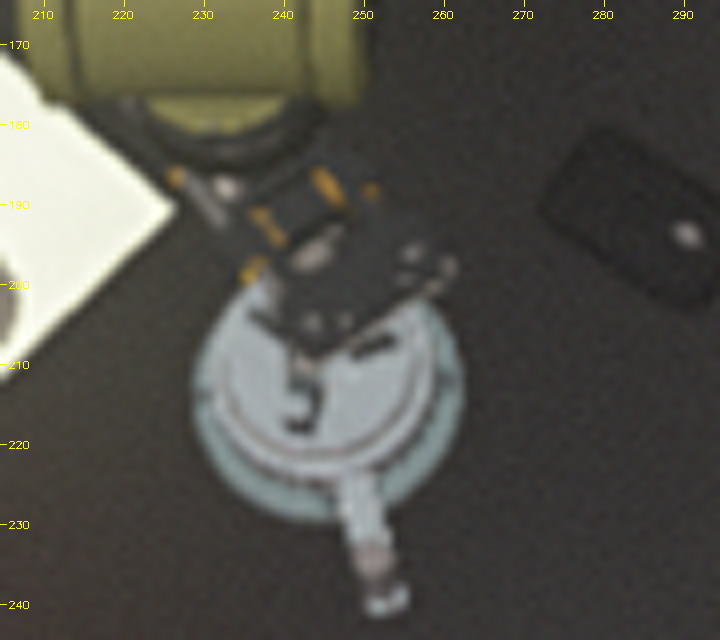

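The scene crop shows the head, mostly hidden by the gripper, over the three jaws around (243,210) of the grey chuck. Its lever is at (250,234). Lowering.

```bash
python3 -m jog '[[-0.1,-0.07,1,0,0,0,5],[0,0,1,0,0,0,5],[0,0,1,0,0,0,5],[0,0,1,0,0,0,5],[0,0,1,0,0,0,5],[0,0,0.5,0,0,0,5],[0,0,0,0,0,0,5]]'
python3 -c "
from h import *
need(437,-210.5,129,1.69)"
```

```text
clock: 13.0
eef_pos: [436.8, -210.8, 139.6]
eef_rot: [-3.141, -0.001, 1.69]
wrist_force: [-0.3, -1.1, -3.4]
finger_gap: 27.8
shift cm [0.03 0.03 1.06] rz -0.0 tilt xy [-8.0e-04  1.1e-03  1.0e+00]
shift after turn [0.03 0.03 1.06]
t 13.0 pos [ 436.8 -210.8  139.6] yaw 1.69 F [-0.3 -1.1 -3.4] gap 27.8 j [-0.53  0.23  1.78 -0.    1.14 -0.64]
```

```bash
python3 -m jog '[[0,0,0.5,0,0,0,5],[0,0,0.3,0,0,0,5],[0,0,0.1,0,0,0,5],[0,0,0.1,0,0,0,5],[0,0,0,0,0,0,5]]'
python3 -c "
from h import *
need(437,-210.5,129,1.69)"
```

```text
clock: 13.5
eef_pos: [437.1, -211.0, 130.5]
eef_rot: [3.142, 0.0, 1.69]
wrist_force: [0.7, 0.3, -3.4]
finger_gap: 27.6
shift cm [ 0.05 -0.    0.15] rz -0.0 tilt xy [ 1.e-04 -1.e-04  1.e+00]
shift after turn [ 0.05 -0.    0.15]
t 13.5 pos [ 437.1 -211.   130.5] yaw 1.69 F [ 0.7  0.3 -3.4] gap 27.6 j [-0.53  0.24  1.79  0.    1.12 -0.64]
```

```bash
python3 -m jog '[[0,0,0.1,0,0,0,5],[0,0,0.05,0,0,0,5],[0,0,0,0,0,0,5]]'
python3 -m jog '[[0,0,0.05,0,0,0,5],[0,0,0,0,0,0,5]]'
```

```text
clock: 13.8
eef_pos: [437.1, -211.0, 129.0]
eef_rot: [3.142, 0.0, 1.69]
wrist_force: [-0.7, -0.3, -3.6]
finger_gap: 27.5
clock: 14.0
eef_pos: [437.2, -211.1, 128.9]
eef_rot: [3.141, 0.0, 1.69]
wrist_force: [-1.0, 1.1, 3.4]
finger_gap: 27.5
```

```bash
python3 -m jog '[[0,0,0,0,0,0,40],[0,0,0,0,0,0,55],[0,0,0,0,0,0,55],[0,0,0,0,0,0,55],[0,0,-1,0,0,0,55],[0,0,-4,0,0,0,55],[0,0,-4,0,0,0,55]]'
python3 - <<'E'
from h import *
need(546.5,-237,210,2.9)
E
```

```text
clock: 14.7
eef_pos: [436.7, -210.8, 220.0]
eef_rot: [-3.141, -0.001, 1.69]
wrist_force: [0.1, -0.4, -0.1]
finger_gap: 52.0
shift cm [-3.91 10.59  0.98] rz -1.21 tilt xy [-7.e-04  1.e-03  1.e+00]
shift after turn [-11.29   0.08   1.  ]
t 14.7 pos [ 436.7 -210.8  220. ] yaw 1.69 F [ 0.1 -0.4 -0.1] gap 52.0 j [-0.53  0.14  1.68  0.    1.32 -0.64]
```

```bash
python3 -m jog '[[-1.9,5,0,0,0,0,40],[-1.9,5,0,0,0,0,40],[0,0.5,0,0,0,0.14,40],[0,0,0,0,0,0.14,40],[0,0,0,0,0,0.14,40],[0,0,0,0,0,0.14,40],[0,0,0,0,0,0.14,40],[0,0,0,0,0,0.14,40]]'
python3 -m jog '[[0,0,0,0,0,0.14,40],[0,0,0,0,0,0.14,40],[0,0,0,0,0,0.14,40],[0,0,0,0,0,0.14,40],[0,0,0,0,0,0.14,40],[0,0,0,0,0,0.14,40],[0,0,0,0,0,0.14,40],[0,0,0,0,0,0.11,40]]'
python3 - <<'E'
from h import *
need(546.5,-237,210,-0.24)
s=vision.camera("scene");t=vision.camera("top")
crop(s,215,165,80,80,"i1.png",6);crop(t,280,180,70,80,"i2.png",6)
cv2.imwrite("pics/i.png",np.hstack([cv2.imread("pics/i1.png")[:480,:400],cv2.imread("pics/i2.png")[:480,:400]]))
E
```

```text
clock: 15.5
eef_pos: [539.1, -234.6, 219.2]
eef_rot: [3.141, -0.0, 0.844]
wrist_force: [0.0, 0.8, -0.3]
finger_gap: 37.9
clock: 16.3
eef_pos: [539.1, -234.6, 219.3]
eef_rot: [3.142, -0.0, -0.246]
wrist_force: [0.5, 0.1, -0.8]
finger_gap: 37.9
shift cm [0.78 0.05 0.93] rz -0.006 tilt xy [-5.e-04 -1.e-04  1.e+00]
shift after turn [0.78 0.06 0.93]
t 16.3 pos [ 539.1 -234.6  219.3] yaw -0.246 F [ 0.5  0.1 -0.8] gap 37.9 j [-0.47  0.37  1.39  0.    1.38  1.34]
```

View pics/i.png

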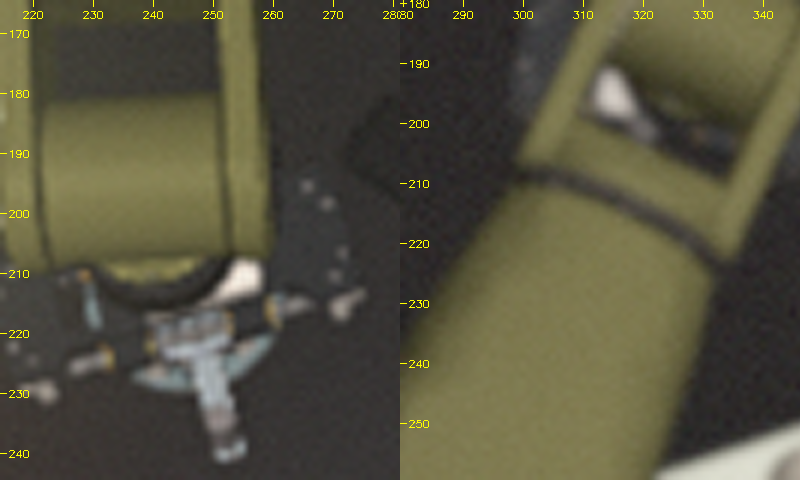

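```bash
python3 -m jog '[[0.7,0.1,3,0,0,0,40],[0,0,4,0,0,0,40],[0,0,4,0,0,0,40],[0,0,2,0,0,0,40],[0,0,1,0,0,0,40],[0,0,0.9,0,0,0,40],[0,0,0.7,0,0,0,40]]'
python3 -c "
from h import *
need(546.3,-237,62,-.24)"
```

```text
clock: 17.1
eef_pos: [546.1, -237.4, 63.0]
eef_rot: [3.141, -0.001, -0.239]
wrist_force: [-0.4, 0.0, -0.0]
finger_gap: 37.9
shift cm [ 0.01 -0.05  0.1 ] rz 0.001 tilt xy [-1.4e-03 -3.0e-04  1.0e+00]
shift after turn [ 0.01 -0.05  0.1 ]
t 17.1 pos [ 546.1 -237.4   63. ] yaw -0.239 F [-0.4  0.  -0. ] gap 37.9 j [-0.47  0.55  1.52  0.    1.07  1.34]
```

```bash
python3 -m jog '[[0,0,0,0,0,0,5],[0,0,0,0,0,0,5],[0,0,0,0,0,0,5],[0,0,0,0,0,0,5]]' 20
python3 - <<'E'
from h import *
need(546.3,-237,62,-.24)
p=monitor.read_state()["eef_pos"][:2]; C=np.array([436.9,-210.6]); d=p-C; print(np.hypot(*d),np.arctan2(d[1],d[0]))
E
```

```text
clock: 17.5
eef_pos: [546.1, -237.3, 63.3]
eef_rot: [3.141, -0.001, -0.24]
wrist_force: [0.9, 0.4, 3.8]
finger_gap: 18.1
shift cm [ 0.02 -0.04  0.13] rz -0.0 tilt xy [-1.4e-03 -2.0e-04  1.0e+00]
shift after turn [ 0.02 -0.03  0.13]
t 17.5 pos [ 546.1 -237.3   63.3] yaw -0.24 F [0.9 0.4 3.8] gap 18.1 j [-0.47  0.55  1.52  0.    1.07  1.34]
112.374195774416 -0.23989895613842066
```

```bash
python3 -m jog '[[-0.014,-0.56,0,0,0,-0.05,5],[-0.056,-1.118,0,0,0,-0.1,5],[-0.056,-1.118,0,0,0,-0.1,5],[-0.056,-1.118,0,0,0,-0.1,5],[-0.014,-0.56,0,0,0,-0.05,5]]'
cat >> h.py <<'E'
def kn():
    st=monitor.read_state();p=st["eef_pos"][:2]; C=np.array([436.9,-210.6]); d=p-C;r=np.hypot(*d);th=np.arctan2(d[1],d[0]);F=st["wrist_force"]
    print("t",round(float(st["clock"]),2),"r",r.round(2),"th",th.round(3),"turned",(th+.24).round(3),"yaw",st["eef_rot"][2].round(3),"Ft",(F@[-np.sin(th),np.cos(th),0]).round(1),"Fr",(F@[np.cos(th),np.sin(th),0]).round(1),"Fz",F[2].round(1),"z",st["eef_pos"][2].round(1),"gap",round(float(st["finger_gap"]),1))
E
python3 -c "
from h import *
kn()"
```

```text
clock: 18.0
eef_pos: [547.8, -192.7, 63.3]
eef_rot: [3.14, -0.001, 0.164]
wrist_force: [1.0, -3.8, 1.7]
finger_gap: 17.8
t 18.0 r 112.37 th 0.16 turned 0.4 yaw 0.164 Ft -3.9 Fr 0.4 Fz 1.7 z 63.3 gap 17.8
```

```bash
python3 -m jog '[[-0.014,-0.56,0,0,0,-0.05,5],[-0.056,-1.118,0,0,0,-0.1,5],[-0.056,-1.118,0,0,0,-0.1,5],[-0.056,-1.118,0,0,0,-0.1,5],[-0.014,-0.56,0,0,0,-0.05,5]]'
python3 -c "
from h import *
kn()"
python3 -m jog '[[-0.014,-0.56,0,0,0,-0.05,5],[-0.014,-0.56,0,0,0,-0.05,5]]'
python3 -c "
from h import *
kn()"
```

```text
clock: 18.5
eef_pos: [532.3, -150.8, 63.3]
eef_rot: [3.14, -0.002, 0.564]
wrist_force: [3.5, -1.2, 0.6]
finger_gap: 17.5
t 18.5 r 112.61 th 0.56 turned 0.8 yaw 0.564 Ft -2.9 Fr 2.3 Fz 0.6 z 63.3 gap 17.5
clock: 18.7
eef_pos: [526.2, -141.9, 63.3]
eef_rot: [3.139, -0.002, 0.662]
wrist_force: [4.8, 0.3, 0.7]
finger_gap: 17.7
t 18.7 r 112.67 th 0.656 turned 0.896 yaw 0.662 Ft -2.6 Fr 4.0 Fz 0.7 z 63.3 gap 17.7
```

```bash
python3 -m jog '[[0.02,-0.56,0,0,0,-0.05,5],[0.0,-0.56,0,0,0,-0.05,5],[0,0,0,0,0,0,5]]'
python3 -c "
from h import *
kn()"
python3 -m jog '[[0.01,-0.45,0,0,0,-0.04,5],[0,0,0,0,0,0,5]]'
python3 -c "
from h import *
kn()"
```

```text
clock: 19.0
eef_pos: [518.5, -132.8, 63.2]
eef_rot: [3.141, -0.001, 0.761]
wrist_force: [-3.4, 3.9, 7.2]
finger_gap: 17.4
t 19.0 r 112.79 th 0.762 turned 1.002 yaw 0.761 Ft 5.2 Fr 0.2 Fz 7.2 z 63.2 gap 17.4
clock: 19.2
eef_pos: [515.7, -129.8, 63.2]
eef_rot: [3.141, -0.001, 0.8]
wrist_force: [-0.8, 1.6, 7.4]
finger_gap: 17.5
t 19.2 r 112.86 th 0.798 turned 1.038 yaw 0.8 Ft 1.7 Fr 0.6 Fz 7.4 z 63.2 gap 17.5
```

```bash
python3 -m jog '[[0,-0.45,0,0,0,-0.04,5],[0,-0.45,0,0,0,-0.04,5]]'
python3 -c "
from h import *
kn()"
python3 -m jog '[[0,-0.4,0,0,0,-0.035,5],[0,-0.2,0,0,0,-0.02,5]]'
python3 -c "
from h import *
kn()"
```

```text
clock: 19.4
eef_pos: [509.5, -124.1, 63.2]
eef_rot: [3.14, -0.001, 0.88]
wrist_force: [3.0, -2.9, 4.4]
finger_gap: 17.4
t 19.4 r 112.96 th 0.873 turned 1.113 yaw 0.88 Ft -4.2 Fr -0.3 Fz 4.4 z 63.2 gap 17.4
clock: 19.6
eef_pos: [504.8, -120.3, 63.2]
eef_rot: [3.139, -0.001, 0.935]
wrist_force: [2.2, -3.5, 6.1]
finger_gap: 17.4
t 19.6 r 112.99 th 0.926 turned 1.166 yaw 0.935 Ft -3.8 Fr -1.5 Fz 6.1 z 63.2 gap 17.4
```

```bash
python3 -m jog '[[-0.02,-0.25,0,0,0,-0.02,5],[0,-0.25,0,0,0,-0.02,5]]'
python3 -c "
from h import *
kn()"
python3 -m jog '[[0,-0.25,0,0,0,-0.02,5],[0,-0.2,0,0,0,-0.02,5]]'
python3 -c "
from h import *
kn()"
```

```text
clock: 19.8
eef_pos: [501.0, -117.6, 63.2]
eef_rot: [3.139, -0.001, 0.974]
wrist_force: [6.1, -3.2, 4.6]
finger_gap: 17.1
t 19.8 r 112.98 th 0.968 turned 1.208 yaw 0.974 Ft -6.8 Fr 0.8 Fz 4.6 z 63.2 gap 17.1
clock: 20.0
eef_pos: [497.4, -115.1, 63.2]
eef_rot: [3.138, -0.001, 1.014]
wrist_force: [6.4, -3.1, 3.7]
finger_gap: 17.5
t 20.0 r 113.02 th 1.006 turned 1.246 yaw 1.014 Ft -7.1 Fr 0.8 Fz 3.7 z 63.2 gap 17.5
```

```bash
python3 -m jog '[[0,-0.2,0,0,0,-0.02,5],[0,-0.2,0,0,0,-0.02,5]]'
python3 -c "
from h import *
kn()"
python3 -m jog '[[0,-0.2,0,0,0,-0.02,5],[0,0,0,0,0,0,5]]'
python3 -c "
from h import *
kn()"
```

```text
clock: 20.2
eef_pos: [494.1, -113.1, 63.2]
eef_rot: [3.138, -0.001, 1.054]
wrist_force: [8.0, -4.5, 2.3]
finger_gap: 17.6
t 20.2 r 112.99 th 1.04 turned 1.28 yaw 1.054 Ft -9.2 Fr 0.1 Fz 2.3 z 63.2 gap 17.6
clock: 20.4
eef_pos: [492.2, -112.1, 63.2]
eef_rot: [3.138, -0.001, 1.074]
wrist_force: [6.8, -3.4, 3.4]
finger_gap: 17.6
t 20.4 r 112.99 th 1.059 turned 1.299 yaw 1.074 Ft -7.6 Fr 0.3 Fz 3.4 z 63.2 gap 17.6
```

```bash
python3 -m jog '[[0,-0.25,0,0,0,-0.02,5],[0,-0.25,0,0,0,-0.02,5]]'
python3 -c "
from h import *
kn()"
python3 -m jog '[[0,-0.25,0,0,0,-0.02,5],[0,-0.2,0,0,0,-0.02,5]]'
python3 -c "
from h import *
kn()"
```

```text
clock: 20.6
eef_pos: [488.3, -109.9, 63.2]
eef_rot: [3.137, -0.001, 1.114]
wrist_force: [10.1, -4.6, -0.1]
finger_gap: 17.9
t 20.6 r 113.03 th 1.099 turned 1.339 yaw 1.114 Ft -11.1 Fr 0.5 Fz -0.1 z 63.2 gap 17.9
clock: 20.8
eef_pos: [484.3, -107.9, 63.2]
eef_rot: [3.137, -0.001, 1.154]
wrist_force: [11.4, -4.6, -1.6]
finger_gap: 17.8
t 20.8 r 113.08 th 1.138 turned 1.378 yaw 1.154 Ft -12.3 Fr 0.6 Fz -1.6 z 63.2 gap 17.8
```

```bash
python3 -m jog '[[0,-0.2,0,0,0,-0.02,5],[0,0,0,0,0,0,5]]'
python3 -c "
from h import *
kn()"
python3 -m jog '[[0,0,0,0,0,0,30],[0,0,0,0,0,0,45],[0,0,0,0,0,0,45],[0,0,0,0,0,0,45]]'
python3 -m jog '[[0,0,-2,0,0,0,45],[0,0,-4,0,0,0,45],[0,0,-4,0,0,0,45],[0,0,-4,0,0,0,45],[4,0,-2,0,0,0,45],[4,0,0,0,0,0,38],[4,0,0,0,0,0,38]]'
python3 -c "
from h import *
need(434,150,250,1.69)"
```

```text
clock: 21.0
eef_pos: [482.3, -107.1, 63.2]
eef_rot: [3.137, -0.0, 1.174]
wrist_force: [9.5, -4.3, 1.1]
finger_gap: 18.0
t 21.0 r 113.08 th 1.157 turned 1.397 yaw 1.174 Ft -10.4 Fr -0.1 Fz 1.1 z 63.2 gap 18.0
clock: 21.4
eef_pos: [481.0, -106.8, 62.6]
eef_rot: [3.141, 0.0, 1.174]
wrist_force: [2.2, -3.3, 1.8]
finger_gap: 41.8
clock: 22.1
eef_pos: [527.2, 5.7, 222.9]
eef_rot: [-3.142, -0.0, 1.174]
wrist_force: [0.7, 0.5, 0.1]
finger_gap: 35.8
shift cm [  9.71 -14.17  -2.71] rz -0.516 tilt xy [-3.e-04  1.e-04  1.e+00]
shift after turn [15.44 -7.53 -2.71]
t 22.1 pos [527.2   5.7 222.9] yaw 1.174 F [0.7 0.5 0.1] gap 35.8 j [-0.06  0.24  1.56  0.    1.34  0.34]
```

```bash
python3 - <<'E'
from h import *
s=vision.camera("scene");t=vision.camera("top")
np.save("s2.npy",s,allow_pickle=True);np.save("t2.npy",t,allow_pickle=True)
crop(s,215,175,75,70,"k1.png",6);crop(t,285,180,58,70,"k2.png",6)
cv2.imwrite("pics/k.png",np.hstack([cv2.imread("pics/k1.png")[:420],cv2.imread("pics/k2.png")[:420]]))
cv2.imwrite("pics/k3.png",s["color"])
E
```

```text
(no output)
```

View pics/k.png

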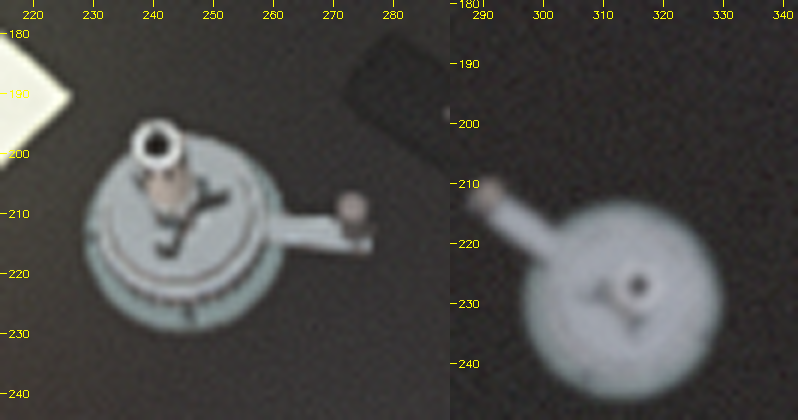

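View pics/k3.png

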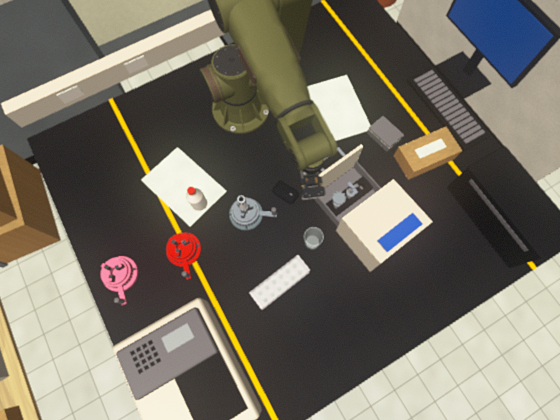

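```bash
python3 - <<'E'
from h import *
s=np.load("s2.npy",allow_pickle=True).item();t=np.load("t2.npy",allow_pickle=True).item()
p=tri([s,t],[(240.5,198.7),(315.8,227)]);print("head top",p.round(1),cast(s,(240.5,198.7),177).round(1),cast(t,(315.8,227),177).round(1))
k=tri([s,t],[(273,208.8),(291,211.8)]);print("knob",k.round(1),np.arctan2(k[1]+210.6,k[0]-436.9)+.24, [ (np.arctan2(q[1]+210.6,q[0]-436.9)+.24).round(3) for q in(cast(s,(273,208.8),102),cast(t,(291,211.8),102))])
print([proj(c,[436.9,-210.6,177]).round(1) for c in(s,t)])
E
```

```text
head top [ 435.8 -210.1  173.3] [ 437.2 -210.3  177. ] [ 435.5 -210.   177. ]
knob [ 502.8 -120.3   99.2] 1.1802386007243175 [np.float64(1.173), np.float64(1.182)]
[array([240.4, 198.7]), array([316. , 226.6])]
```

The picture shows the head upright in the grey chuck, with its top at scene (240,199) and top (316,227). It is within 1 mm of the axis and at the seated height. The lever knob is at scene (273,209), about 1.18 rad on from its start, so the sleeve sprang back after release. The push force started rising about 1.1 rad into the turn, so the start angle was about 0.1 and the sleeve is now near 1.28, which counts as clamped. I'll check that it holds after closing the drawer.

```bash
python3 -m jog '[[2,-3,-1,0,0,0,38],[2.5,-3.7,-1,0,0,0,38],[2.6,-3.7,-0.7,0,0,0,38],[2.6,-3.7,0,0,0,-0.136,38],[0,0,0,0,0,-0.14,38],[0,0,0,0,0,-0.14,38],[0,0,0,0,0,-0.1,38]]'
python3 - <<'E'
from h import *
need(435.5,150.3,130,1.69)
s=vision.camera("scene");crop(s,295,140,110,90,"m1.png",7)
for z in (145,): print([proj(s,[435+d*-.121,150.2+d*.993,145]).round(1) for d in(-50,50)])
E
```

```text
clock: 22.9
eef_pos: [433.8, 148.0, 249.1]
eef_rot: [-3.14, 0.0, 1.697]
wrist_force: [-0.4, 0.3, 0.0]
finger_gap: 35.7
shift cm [ 0.21  0.22 11.91] rz 0.007 tilt xy [1.0e-04 1.3e-03 1.0e+00]
shift after turn [ 0.21  0.2  11.91]
t 22.9 pos [433.8 148.  249.1] yaw 1.697 F [-0.4  0.3  0. ] gap 35.7 j [0.25 0.06 1.7  0.   1.38 0.12]
[array([316.2, 162.5]), array([337.1, 147.8])]
```

View pics/m1.png

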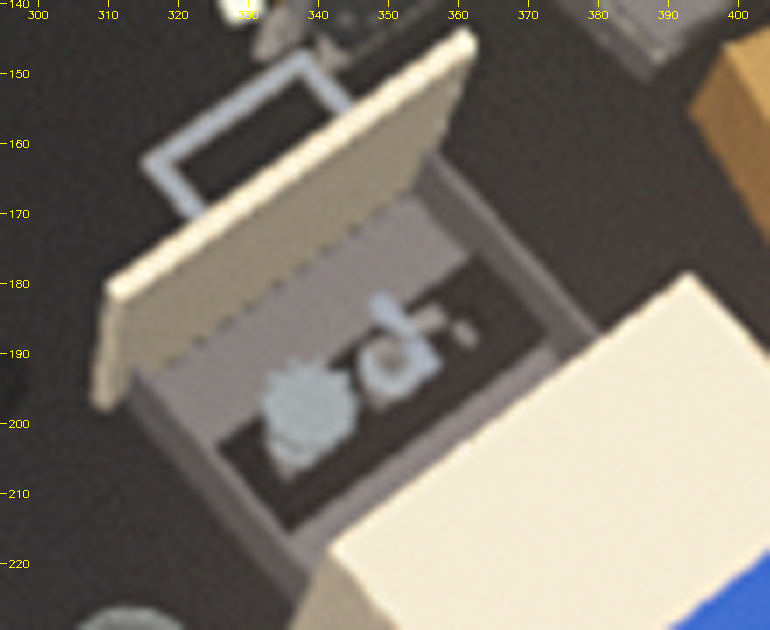

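The crop shows the handle where I left it, with bar ends at about (316,162) and (338,148). The propeller and disc heads are both still standing. Taking the bar and pushing the drawer shut.

```bash
python3 -m jog '[[0.2,0.2,4,0,0,0,38],[0,0,4,0,0,0,38],[0,0,2.5,0,0,0,38],[0,0,1.3,0,0,0,38],[0,0,0,0,0,0,5],[0,0,0,0,0,0,5],[0,0,0,0,0,0,5],[0,0,0,0,0,0,5]]' 25
python3 -c "
from h import *
need(597.8,170.1,130.8,1.69)"
```

```text
clock: 23.75
eef_pos: [436.4, 150.3, 132.3]
eef_rot: [3.14, -0.0, 1.69]
wrist_force: [-1.3, -1.0, 4.3]
finger_gap: 11.3
shift cm [ 0.04 16.26  0.17] rz 0.0 tilt xy [-1.0e-04 -1.2e-03  1.0e+00]
shift after turn [ 0.04 16.26  0.15]
t 23.75 pos [436.4 150.3 132.3] yaw 1.69 F [-1.3 -1.   4.3] gap 11.3 j [ 0.25  0.18  1.85 -0.    1.11  0.13]
```

```bash
python3 -m jog '[[0,0.4,0,0,0,0,5],[0,1,0,0,0,0,5],[0,1.5,0,0,0,0,5],[0,2,0,0,0,0,5],[0.01,2,0,0,0,0,5],[0.01,2,0,0,0,0,5],[0.01,2,0,0,0,0,5],[0.01,1.8,0,0,0,0,5]]'
python3 -m jog '[[0,1.4,0,0,0,0,5],[0,0.9,0,0,0,0,5],[0,0.5,0,0,0,0,5],[0,0.3,0,0,0,0,5],[0,0.2,0,0,0,0,5],[0,0,0,0,0,0,5]]'
python3 -c "
from h import *
need(597.8,170.1,130.8,1.69)"
```

```text
clock: 24.55
eef_pos: [563.4, 165.9, 132.3]
eef_rot: [3.14, 0.0, 1.69]
wrist_force: [-3.1, -2.3, 8.1]
finger_gap: 11.4
clock: 25.15
eef_pos: [595.8, 169.8, 132.3]
eef_rot: [3.14, 0.0, 1.691]
wrist_force: [2.6, -1.1, 4.5]
finger_gap: 11.6
shift cm [0.   0.2  0.15] rz 0.001 tilt xy [ 1.e-04 -2.e-03  1.e+00]
shift after turn [0.   0.2  0.15]
t 25.15 pos [595.8 169.8 132.3] yaw 1.691 F [ 2.6 -1.1  4.5] gap 11.6 j [ 0.22  0.52  1.39 -0.    1.23  0.1 ]
```

```bash
python3 -m jog '[[0,0.1,0,0,0,0,5],[0,0.1,0,0,0,0,5],[0,0,0,0,0,0,5]]'
python3 -m jog '[[0,0.1,0,0,0,0,5],[0,0.1,0,0,0,0,5],[0,0,0,0,0,0,5]]'
python3 -c "
from h import *
need(597.8,170.1,130.8,1.69)"
```

```text
clock: 25.45
eef_pos: [597.5, 170.0, 132.4]
eef_rot: [3.14, 0.0, 1.691]
wrist_force: [-0.5, -1.7, 6.5]
finger_gap: 11.1
clock: 25.75
eef_pos: [597.8, 170.1, 132.3]
eef_rot: [-3.138, 0.0, 1.691]
wrist_force: [-14.7, -5.0, 13.8]
finger_gap: 10.9
shift cm [0.   0.   0.15] rz 0.001 tilt xy [5.0e-04 3.1e-03 1.0e+00]
shift after turn [0.   0.   0.15]
t 25.75 pos [597.8 170.1 132.3] yaw 1.691 F [-14.7  -5.   13.8] gap 10.9 j [ 0.22  0.52  1.38 -0.    1.24  0.1 ]
```

```bash
python3 -m jog '[[0,0,0,0,0,0,20],[0,0,0,0,0,0,36],[0,0,0,0,0,0,36],[0,-0.2,-0.5,0,0,0,36],[0,0,-3,0,0,0,36],[0,0,-4,0,0,0,36],[0,0,-4,0,0,0,36]]'
python3 -m jog '[[0,-4,-1,0,0,0,36],[0,-4.5,0,0,0,0,36],[0,-4.5,0,0,0,0,36],[0,-4.5,0,0,0,0,36]]'
python3 - <<'E'
from h import *
need(0,0,0)
s=vision.camera("scene");t=vision.camera("top")
cv2.imwrite("pics/z.png",s["color"]);cv2.imwrite("pics/zt.png",t["color"])
crop(s,215,165,75,75,"z1.png",6);crop(s,325,165,110,75,"z2.png",5)
k=cv2.imread("pics/z1.png");b=cv2.imread("pics/z2.png")[:,:350];b=cv2.copyMakeBorder(b,0,450-b.shape[0],0,0,0);cv2.imwrite("pics/zz.png",np.hstack([k,b]))
s0=np.load("s0.npy",allow_pickle=True).item()["color"]
d=cv2.absdiff(s["color"],s0).max(2); cv2.imwrite("pics/zd.png",(d>40).astype(np.uint8)*255)
E
```

```text
clock: 26.45
eef_pos: [596.6, 170.1, 248.1]
eef_rot: [-3.141, -0.0, 1.691]
wrist_force: [-0.1, 0.5, -0.0]
finger_gap: 33.7
clock: 26.85
eef_pos: [421.3, 148.9, 256.6]
eef_rot: [3.141, -0.0, 1.691]
wrist_force: [0.1, 0.5, 0.7]
finger_gap: 34.0
shift cm [ -9.75 -43.62  25.63] rz None tilt xy [-1.e-04 -5.e-04  1.e+00]
t 26.85 pos [421.3 148.9 256.6] yaw 1.691 F [0.1 0.5 0.7] gap 34.0 j [0.26 0.03 1.72 0.   1.4  0.14]
```

View pics/zz.png

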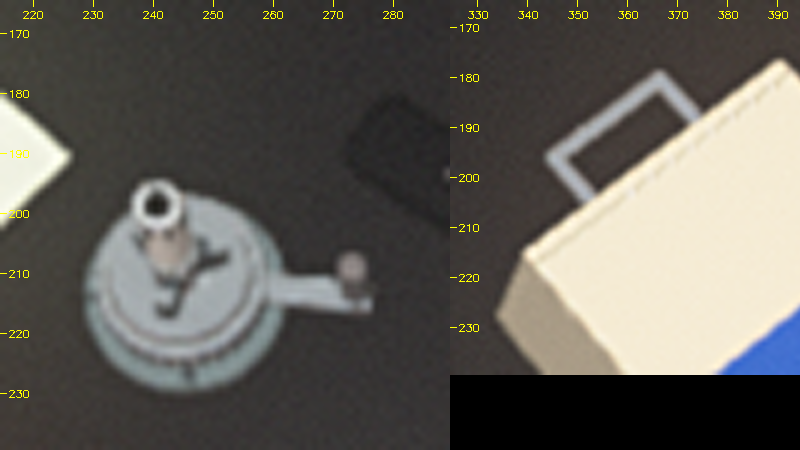

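View pics/zd.png

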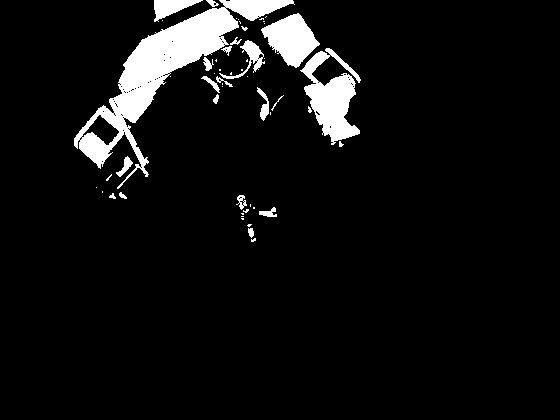

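View pics/z.png

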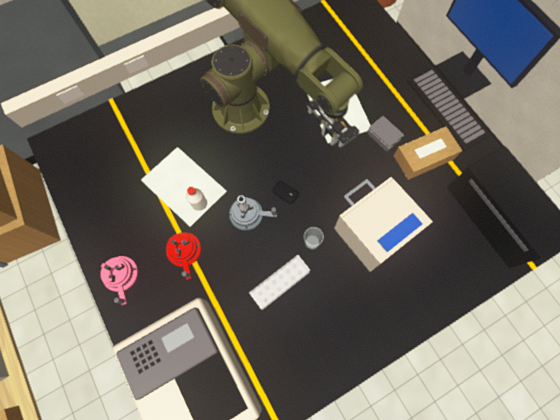

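Knob and drawer look right, and the difference image shows only the arm, head and lever changed. Before handing in I'll cross-check the absolute sleeve angle, using the jaw directions from the first picture.

```bash
python3 - <<'E'
from h import *
s=np.load("s0.npy",allow_pickle=True).item();t=np.load("t0.npy",allow_pickle=True).item()
C=np.array([436.9,-210.6])
for n,c,(x,y,w,h),th in(("s",s,(232,198,26,22),125),("t",t,(304,219,20,20),150)):
    g=cv2.resize(cv2.cvtColor(c["color"],6)[y:y+h,x:x+w],None,fx=4,fy=4,interpolation=2)
    blur=np.median(g); m=(g<blur-25).astype(np.uint8)
    N,l,st,ce=cv2.connectedComponentsWithStats(m)
    for i in range(1,N):
        if st[i,4]<60: continue
        uv=(ce[i]-1.5)/4+[x,y]
        q=cast(c,uv,80)[:2]-C; a=np.arctan2(q[1],q[0]); print(n,uv.round(1),st[i,4],"r",np.hypot(*q).round(1),"ang",a.round(3),"mod120",(a%(2*np.pi/3)).round(3),"mod60",(a%(np.pi/3)).round(3))
E
```

```text
s [234.4 199.9] 486 r 46.1 ang -2.82 mod120 1.369 mod60 0.322
s [254.8 199.3] 345 r 53.3 ang 1.702 mod120 1.702 mod60 0.655
s [244.  208.8] 1584 r 5.5 ang 0.003 mod120 0.003 mod60 0.003
s [256.6 218.2] 80 r 65.5 ang 0.357 mod120 0.357 mod60 0.357
t [317.2 225. ] 204 r 17.1 ang -0.779 mod120 1.315 mod60 0.268
t [308.8 228. ] 156 r 21.7 ang 1.506 mod120 1.506 mod60 0.459
t [315.7 233.8] 155 r 22.7 ang -2.929 mod120 1.26 mod60 0.212
```

```bash
python3 - <<'E'
from h import *
print(order.sign_off()); need(0,0,0)
E
```

```text
the job is handed in; nothing more can be done
None
the job is handed in; nothing more can be done
```

The rotor head is clamped upright in the grey chuck, the drawer is shut again, and I handed the job in at about 27 s of the 70 s allowed. I pulled the drawer to its stop, lowered the head onto the chuck floor and let go. Then I swung the lever by its knob to the clamp, released it, and pushed the drawer back to its starting position.

What the last checks showed:
- **Head:** its top is within about 1 mm of the chuck's axis and at the seated height, apart from 3–4 mm of measuring scatter.
- **Clamp:** I turned the lever 1.40 rad with about 12 N at the knob. It sprang back about 0.2 rad on release, more than the "little" described, and then stayed put.
- **Sleeve angle (not measured directly):** the pictures give 1.18 rad of turn from the start. The sleeve's start angle comes out at about 0.10 rad from where the push force rose, and about 0.15 ± 0.1 rad from rough jaw directions (the scene-camera half of that check gave nothing usable). That puts the sleeve at about 1.28–1.33 rad, above the 1.25 minimum, but the spread in that estimate doesn't fully rule out a value just below.
- **Drawer:** it met its shut stop with about 15 N, and the handle was at the same position as at the start. The propeller and disc heads were standing when I last saw them, just before closing; I pushed the drawer in gently but could not see inside afterwards.
- **Rest of the bench:** a before-and-after scene-camera comparison shows only the arm, the rotor head and the lever changed.

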